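# Slide the housing test piece out of the row

### The arm

A 7-joint arm with a two-finger parallel gripper is mounted at the origin on a cart in front of the work surface, level with it; the furniture and walls round the work are solid. World frame = base frame: x ahead of the robot, y to its left, z up, the work surface at z = 0. Lengths are in mm, angles in rad, forces in N, time in s.
With the tool pointing down it reaches from about 425 to 825 mm from the base axis. Payload 3.6 kg.
Tool frame: the origin (TCP) lies on the centre line of the jaws, within the pads' length; the fingertips stand 25 mm ahead of it and the grasp point (between the pads) lies 6 mm ahead of it; z points along the fingers, y is the line along which they close (so a half turn about z gives the same grasp; the last joint's range is limited). The gripper opens to 85 mm and grips with 20 to 120 N. Pads are 22 mm wide; open, the fingers measure 114 mm over their backs; the gripper's body (76 mm by 85 mm) begins 54 mm behind the grasp point. The pads swing forward as they close: fully open they stand 13 mm farther back than shut.
Start: joints at [1.091, 0.615, -0.013, 1.423, 0.008, 1.103, -0.04], TCP at [284.372, -584.463, 256.297] pointing down, gripper open.
Joint ranges: [-3.12, 3.12], [-0.3, 2.06], [-1.34, 1.32], [0.26, 2.42], [-1.36, 4.5], [0.01, 1.98], [-2.84, 2.84]. Speed limits (rad/s): [2.79, 2.79, 3.14, 3.14, 3.14, 3.14, 3.14].

### API

Orientations are given as a rotation vector (axis times angle).
In Python, from bench import bot, cams, workorder gives the robot as it stands.
- The arm moves only by the shell command python3 -m handwheel 'ROWS' [FORCE]. ROWS is JSON, a list of rows, each a list of 5 numbers: the finger opening in mm, from 0 to 85.4, then the shift along the tool's x, y, z in mm, then the turn about the tool's z in degrees. A call has 1 to 20 rows; each row is the pose to reach, as a shift and turn from the pose commanded when the call began, along the tool's axes at that moment; what a row does not reach only later rows make up. A row lasts 1/12 s, in which the tool goes at most 41.7 mm and 7.16 degrees, less where a joint would pass 70% of its speed; a pose out of reach is approached as far as the arm can. A call with a gripper value outside its range is refused whole. The fingers move at their own pace and stop on an object; FORCE is the grip in N (left out, the last holds). Time passes only in rows, so rows that repeat a pose let the fingers close. It gives the time, the measured TCP pose, the force, the opening and the grip force at its end, in the units of the state.
- bot.state(): the state, without advancing time (a new reading comes with each control period).
- cams.grab_frame(name): name is "scene" or "top" or "wrist"; returns the picture (480x640x3 uint8, red, green, blue); there is no depth.
- cams.camera_model(name): a dict with "fx", "fy", "cx", "cy" (pixels), "distortion" ([k1, k2, p1, p2, k3] as OpenCV has them; the pictures are not rectified), "R" (3x3) and "t" (3): a world point X has camera coordinates R X + t. Camera axes: x right, y down, z forward; pixel columns grow to the right and rows downward; lengths in mm; the calibration is good to about 2 mm. A picture is of the moment at which its call begins: read the wrist's pose just before it. camera_model takes no time and is no camera call; for the wrist camera it gives the pose at the moment of the call.
- workorder.finish_job(): hands the job in; it is judged then, once.
The state is a dict: "clock": time; "qpos": joint angles; "qd": joint speeds; "effort": joint torques, N m; "position": TCP position; "tool_rot": TCP orientation; "ft_force": force on the tool from outside, world axes, zero at the start; "wrist_torque": the same for the moment, N m; "opening": opening from 0.0 (shut) to 1.0 (fully open); "grasp_force": force on a finger pad.
Only numpy, scipy, OpenCV 4.12 (cv2) and the standard library are available. Lean on these libraries where they do the work, as an engineer would, in place of code of your own. Each camera call takes 0.05 s, during which the arm holds its last target. There are 200 camera calls.

### The job

Three joint test pieces cut from the same board lie side by side on the bench, touching. Slide the one whose channel is cut crosswise over its middle out of the row along its length, towards either end, until there is a clear gap of about 4 cm between it and the ends of the other two, so that it can be picked up for checking. It should stay flat on the bench and still point the same way as the others, which are to be left where they lie.

Things in the scene. Friction and masses are not known exactly. Their poses are not given: they have to be found in the camera images.
- housing_piece: Loose wooden block, 90 mm long (x axis, roughly away from the robot), 64 mm wide (y axis), 28 mm thick, 0.08 to 0.17 kg, cuts paler inside; lies flat; origin at the centre of its underside, z up. The one to slide out: a channel 24 mm wide, 12 mm deep runs across its middle along y; its ends (x = -45 and +45 mm) are upright and full height. Anywhere in the row, which runs along y; the three are parallel, ends staggered by up to 6 mm.
- groove_piece: Loose wooden block, 90 mm long (x axis, roughly away from the robot), 64 mm wide (y axis), 28 mm thick, 0.08 to 0.17 kg, cuts paler inside; lies flat; origin at the centre of its underside, z up. Neighbour, to be left alone: a groove 20 mm wide and 12 mm deep runs along its whole length, along its x axis.
- rebate_piece: Loose wooden block, 90 mm long (x axis, roughly away from the robot), 64 mm wide (y axis), 28 mm thick, 0.08 to 0.17 kg, cuts paler inside; lies flat; origin at the centre of its underside, z up. Neighbour, to be left alone: a step (rebate) 26 mm long and 12 mm deep is cut out of its top at its +x end.
Things that resemble listed ones, but are neither listed nor needed, are in the scene too. What is shaped like the housing_piece but yellow is not meant.

How it is judged:
By the outcome, as a careful person would: the job done as asked, in the order asked, and still so for the second after the job is handed in, with the robot touching nothing.
It also fails if it takes over 32 s, if anything falls off the work surface, if the arm or the gripper's body presses on something with over 40 N, if the wrist force passes 120 N, or if a joint passes its speed limit or range.

## Working session

There is one attempt and no reset: what is moved stays moved. The work goes in short steps, Python scripts to look and compute and a shell command to move; the robot and the scene stay as the last step left them, time stands still between calls to the robot, and variables do not carry over. Pictures are saved under pics/ and viewed, at most 10 in all, crops included, and the job is handed in when it is done.

```bash
ls; mkdir -p pics; python3 - <<'E'
from bench import bot,cams
import cv2
s=bot.state();print(s)
for n in("top","scene"):
    cv2.imwrite(f"pics/{n}0.png",cams.grab_frame(n)[:,:,::-1]);m=cams.camera_model(n);print(m)
E
```

```text
pics
{'clock': 0.0, 'qpos': array([ 1.09149836,  0.61594922, -0.01262225,  1.4249183 ,  0.0080696 ,
        1.10338754, -0.04038897]), 'qd': array([-1.76620306e-03, -1.95466026e-03,  3.95862828e-05, -4.79686287e-04,
        1.21464207e-03,  2.16537619e-04,  3.59818062e-05]), 'effort': array([-1.82905023e-04, -4.69220459e+01,  2.58848984e-01, -1.71032470e+01,
        9.92591260e-03,  9.59918863e-03, -8.01518638e-06]), 'position': array([ 284.07407192, -583.85368444,  255.11212985]), 'tool_rot': array([-3.05891834e+00, -7.04726813e-01,  9.32800611e-04]), 'ft_force': array([ 0.02475664, -0.18768537,  0.65683807]), 'wrist_torque': array([ 0.01809406, -0.01844459,  0.01124149]), 'grasp_force': 0.0, 'opening': 0.9919502807257525}
{'fx': 530.6677188707719, 'fy': 530.6677188707719, 'cx': 322.63687551532604, 'cy': 241.80783864938965, 'distortion': array([-0.0316349,  0.       ,  0.       ,  0.       ,  0.       ]), 'R': array([[ 5.75652659e-02, -9.98341682e-01,  3.54857409e-04],
       [-9.75713560e-01, -5.63357501e-02, -2.11682147e-01],
       [ 2.11351102e-01,  1.18392999e-02, -9.77338500e-01]]), 't': array([ 70.07188621, 533.23067224, 926.49106755])}
{'fx': 518.056610949274, 'fy': 518.056610949274, 'cx': 322.510602502634, 'cy': 235.9471474722476, 'distortion': array([-0.1501732,  0.       ,  0.       ,  0.       ,  0.       ]), 'R': array([[-0.45806264, -0.88871767,  0.01896089],
       [-0.68303731,  0.33823976, -0.64734372],
       [ 0.56889248, -0.30947497, -0.76196233]]), 't': array([309.23829369, 373.09664901, 786.33709973])}
```

View pics/top0.png

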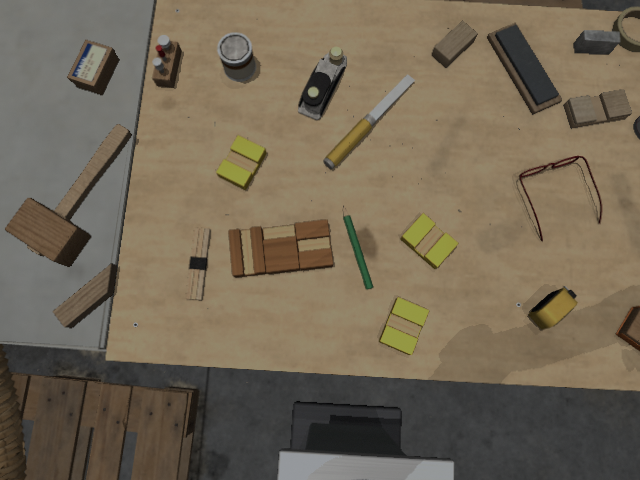

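View pics/scene0.png

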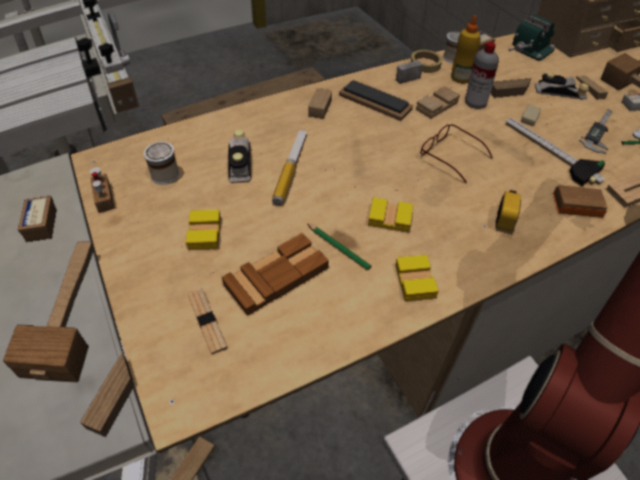

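The row is at top-view pixels x 230–333, y 220–277. Candidates for the housing piece:
- Right block of the row at (315,245): crosswise channel, wood-coloured. This is my choice.
- Left block at (245,250): groove along its length.
- Middle block at (280,247): step at its far end.
- Yellow look-alikes at (242,162), (429,241) and (404,325): not meant.

A knife handle at (340,155) blocks the far side, so I'll slide it towards the robot.

```bash
cat > h.py <<'E'
import numpy as np,cv2
from bench import bot,cams
def ray(n,uv,z,m=None):
    m=m or cams.camera_model(n);K=np.array([[m['fx'],0,m['cx']],[0,m['fy'],m['cy']],[0,0,1]])
    p=cv2.undistortPoints(np.array(uv,float).reshape(-1,1,2),K,m['distortion']).reshape(-1,2)
    R=m['R'];c=-R.T@m['t'];d=np.c_[p,np.ones(len(p))]@R
    return c+d*((z-c[2])/d[:,2])[:,None]
def proj(n,X,m=None):
    m=m or cams.camera_model(n);K=np.array([[m['fx'],0,m['cx']],[0,m['fy'],m['cy']],[0,0,1]])
    return cv2.projectPoints(np.array(X,float).reshape(-1,1,3),cv2.Rodrigues(m['R'])[0],m['t'],K,m['distortion'])[0].reshape(-1,2)
E
python3 - <<'E'
from h import *
im=cv2.imread('pics/top0.png')
cv2.imwrite('pics/c1.png',cv2.resize(im[205:295,220:380],None,fx=5,fy=5,interpolation=cv2.INTER_CUBIC))
print(ray('top',[(295,221),(329,219),(333,266),(300,270),(230,232),(316,345),(316,365)],28).round(1))
E
```

```text
[[572.5 156.5  28. ]
 [580.2  91.4  28. ]
 [489.   78.8  28. ]
 [477.8 140.6  28. ]
 [543.6 279.6  28. ]
 [340.5 102.   28. ]
 [304.7  99.9  28. ]]
```

View pics/c1.png

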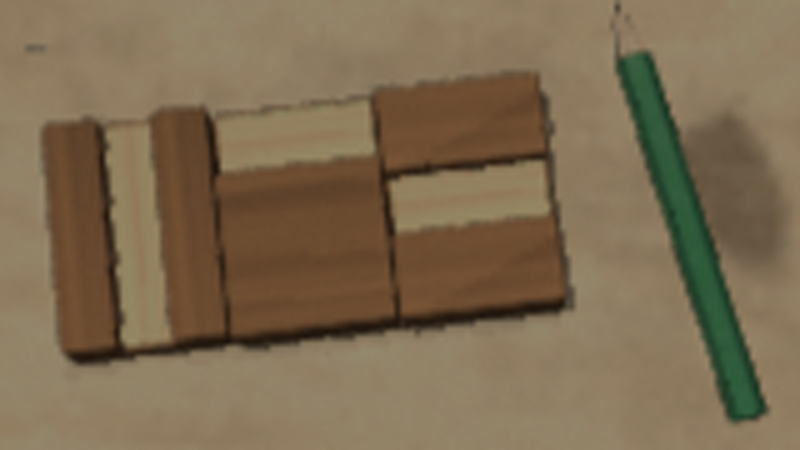

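Choice confirmed: the right block has its paler channel across the middle. In the crop, its top-face corners are (373,90), (540,72), (565,300) and (398,315).

```bash
python3 - <<'E'
from h import *
from scipy.spatial.transform import Rotation as Ro
c=np.array([(376,92),(538,73),(563,300),(398,316)])/5+[220,205]
P=ray('top',c,28);print(P.round(1),[np.linalg.norm(P[i]-P[(i+1)%4]).round(1) for i in range(4)])
ex=(P[0]+P[1]-P[2]-P[3]);ey=P[0]+P[3]-P[1]-P[2];a1=np.degrees(np.arctan2(ex[1],ex[0]));a2=np.degrees(np.arctan2(-ey[0],ey[1]));print(a1,a2)
n=np.array([(60,350),(565,303)])/5+[220,205]
print(ray('top',np.array([(43,124),(208,108),(215,118),(372,97),(230,332),(395,318),(70,350)])/5+[220,205],28).round(1), 'pencil',ray('top',[(345,216),(369,287)],5).round(0))
s=bot.state();R=Ro.from_rotvec(s['tool_rot']).as_matrix();print(R.round(3))
C=P.mean(0);e=ex/np.linalg.norm(ex)
t=C+e*28.5;t[2]=150;print('C',C,'t',t,'tool shift',R.T@(t-s['position']))
for k in (0,180):
  a=np.radians(a1+k);y=R.T@[np.cos(a),np.sin(a),0];print('turn',np.degrees(np.arctan2(-y[0],y[1])))
m=cams.camera_model('wrist');print('wristcam in tool',R.T@(-m['R'].T@m['t']-s['position']))
E
```

```text
[[567.7 155.8  28. ]
 [578.9  94.   28. ]
 [490.9  79.6  28. ]
 [481.2 141.5  28. ]] [np.float64(62.8), np.float64(89.2), np.float64(62.7), np.float64(87.8)]
9.318980383542906 9.562523174570988
[[547.7 282.7  28. ]
 [557.7 219.9  28. ]
 [553.9 216.9  28. ]
 [565.7 157.2  28. ]
 [471.4 204.5  28. ]
 [480.3 142.6  28. ]
 [461.  264.2  28. ]] pencil [[594.  60.   5.]
 [456.   7.   5.]]
[[ 0.899  0.438 -0.001]
 [ 0.438 -0.899  0.002]
 [ 0.    -0.002 -1.   ]]
C [529.65321618 117.74323829  28.        ] t [557.77707682 122.35826404 150.        ] tool shift [ 555.11933736 -515.0711342   106.45164873]
turn -73.36858454501197
turn 106.63141545498804
wristcam in tool [  81.68791908   -0.50476624 -119.32973308]
```

```bash
python3 -m handwheel '[[46,555,-515,60,-73.4],[46,555,-515,60,-73.4],[46,555,-515,60,-73.4],[46,555,-515,60,-73.4],[46,555,-515,60,-73.4],[46,555,-515,60,-73.4],[46,555,-515,60,-73.4],[46,555,-515,60,-73.4],[46,555,-515,60,-73.4],[46,555,-515,60,-73.4],[46,555,-515,60,-73.4],[46,555,-515,60,-73.4],[46,555,-515,106,-73.4],[46,555,-515,106,-73.4],[46,555,-515,106,-73.4],[46,555,-515,106,-73.4],[46,555,-515,106,-73.4],[46,555,-515,106,-73.4],[46,555,-515,106,-73.4],[46,555,-515,106,-73.4]]' 30
python3 - <<'E'
from h import *
s=bot.state();print(s['clock'],s['position'],s['tool_rot'],s['opening'])
m=cams.camera_model('wrist');cv2.imwrite('pics/w1.png',cams.grab_frame('wrist')[:,:,::-1]);np.save('w1.npy',m,allow_pickle=True)
E
```

```text
clock: 1.77
position: [557.8, 128.3, 149.0]
tool_rot: [-2.02, -2.401, -0.004]
ft_force: [-0.8, -0.3, 0.2]
opening: 0.541
grasp_force: 0.0
1.7667 [557.8435899  128.31469396 148.95095252] [-2.01992985 -2.40091778 -0.00427098] 0.5406007501928469
```

View pics/w1.png

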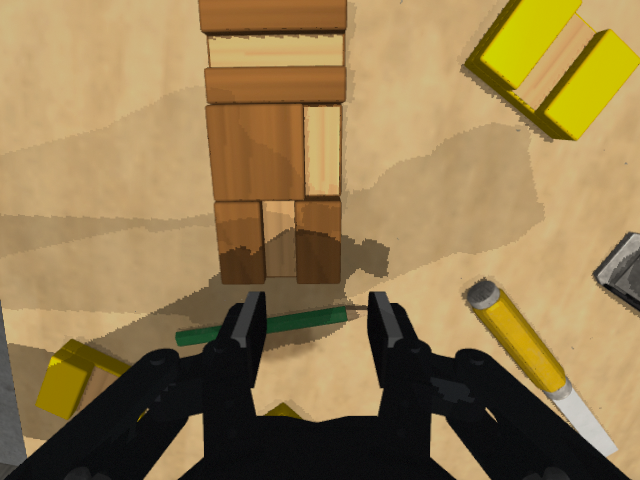

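The wrist view shows the housing block at (215–342, 200–283), with its channel at x 263–296. The far half (296–341) lies on the gripper's side, and the fingers are at (250,330) and (385,330).

```bash
python3 - <<'E'
from h import *
from scipy.spatial.transform import Rotation as Ro
m=np.load('w1.npy',allow_pickle=True).item()
P=ray('wrist',[(215,201),(341,200),(341,280),(222,280),(296,200),(296,276)],28,m);print(P.round(1))
for i,j in((0,1),(1,2),(2,3),(0,3),(1,4),(2,5)):print(np.linalg.norm(P[i]-P[j]).round(1),np.degrees(np.arctan2(*(P[j]-P[i])[[1,0]])).round(1))
s=bot.state();R=Ro.from_rotvec(s['tool_rot']).as_matrix();print(R.round(3),s['position'],s['clock'])
C=(P[1]+P[2]+P[4]+P[5])/4;C[2]=27;print('C',C,R.T@(C-s['position']))
E
```

```text
[[482.1 143.3  28. ]
 [568.8 159.   28. ]
 [580.6  98.8  28. ]
 [492.2  83.3  28. ]
 [537.9 153.6  28. ]
 [546.8  96.3  28. ]]
88.1 10.3
61.3 -78.9
89.7 -170.1
60.8 -80.4
31.4 -170.1
33.9 -175.7
[[-0.167  0.986 -0.002]
 [ 0.986  0.167  0.001]
 [ 0.001 -0.002 -1.   ]] [557.52191012 124.37666773 149.25481537] 1.8167
C [558.50937357 126.93621675  27.        ] [  2.18106152   1.61838611 122.25542955]
```

```bash
python3 -m handwheel '[[43,1,1,35,0],[43,1,1,70,0],[43,1,1,85,0],[43,1,1,95,0],[43,1,1,100,0],[43,1,1,104,0],[43,1,1,106,0],[43,1,1,106,0],[43,1,1,106,0]]'
python3 - <<'E'
from h import *
s=bot.state();print(s['clock'],s['position'],s['ft_force'])
cv2.imwrite('pics/w2.png',cams.grab_frame('wrist')[:,:,::-1])
E
```

```text
clock: 2.57
position: [559.6, 122.7, 45.3]
tool_rot: [2.033, 2.394, 0.003]
ft_force: [0.1, 0.8, 0.4]
opening: 0.499
grasp_force: 0.0
2.5667 [559.6150625  122.6891868   45.34841976] [0.11011931 0.8409085  0.40059685]
```

View pics/w2.png

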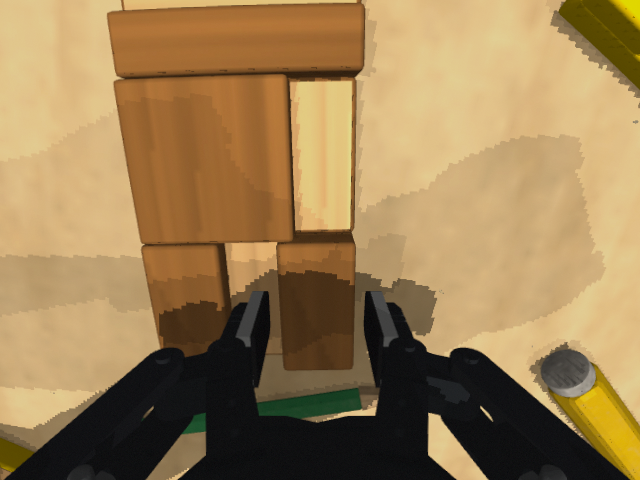

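The left finger (x 243–270) is inside the channel and the right one (x 365+) is past the far end. The half-block (280–355) sits between them with no contact.

```bash
python3 -m handwheel '[[43,0,0,3,0],[43,0,0,3,0],[28,0,0,3,0],[28,0,0,3,0],[28,0,0,3,0],[28,0,0,3,0],[28,0,0,3,0]]' 40
```

```text
clock: 3.2
position: [559.2, 122.7, 41.7]
tool_rot: [2.033, 2.395, 0.001]
ft_force: [-0.6, -0.3, 3.6]
opening: 0.368
grasp_force: 40.8
```

```bash
python3 -m handwheel '[[28,0,-5,0,0],[28,0,-14,0,0],[28,0,-26,0,0],[28,0,-39,0,0],[28,0,-52,0,0],[28,0,-65,0,0],[28,0,-78,0,0],[28,0,-91,0,0],[28,0,-104,0,0],[28,0,-115,0,0],[28,0,-123,0,0],[28,0,-128,0,0],[28,0,-130,0,0],[28,0,-130,0,0],[28,0,-130,0,0]]'
python3 - <<'E'
from h import *
cv2.imwrite('pics/t2.png',cams.grab_frame('top')[:,:,::-1])
m=cams.camera_model('wrist');np.save('w3.npy',m,allow_pickle=True)
a=cams.grab_frame('wrist')[:,:,::-1];cv2.imwrite('pics/w3.png',a)
b=cv2.imread('pics/t2.png')[200:400,210:410]
cv2.imwrite('pics/v3.png',np.hstack([cv2.resize(b,(400,400)),cv2.resize(a,(400,400))]))
E
```

```text
clock: 4.45
position: [430.8, 101.8, 41.6]
tool_rot: [2.033, 2.395, 0.001]
ft_force: [-0.0, 0.9, 6.9]
opening: 0.371
grasp_force: 41.2
```

View pics/v3.png

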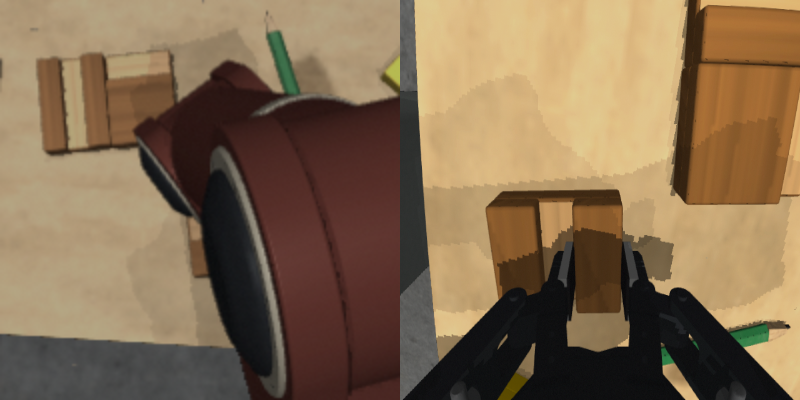

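The housing piece is now out of the row (right panel, 487–622, 192–312), clear of the neighbours. I'll measure the gap in a crop.

```bash
python3 - <<'E'
from h import *
a=cv2.imread('pics/w3.png');cv2.imwrite('pics/c3.png',cv2.resize(a[0:260,130:530],None,fx=2,fy=2))
E
```

```text
(no output)
```

View pics/c3.png

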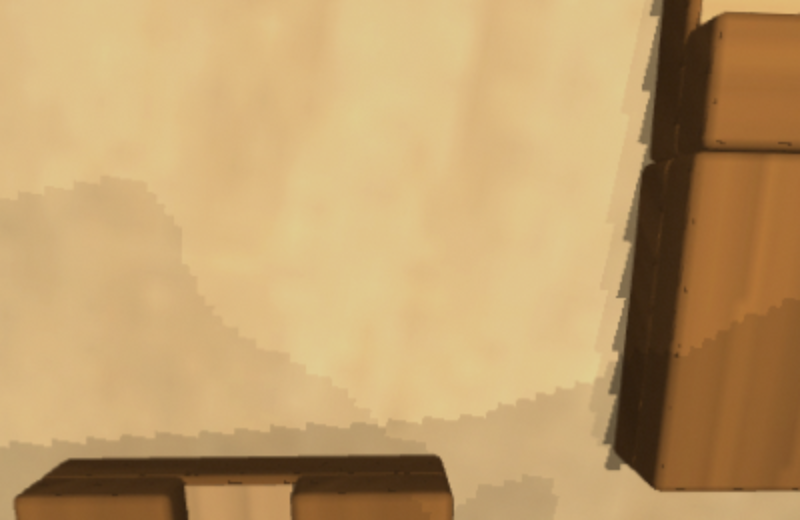

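```bash
python3 - <<'E'
from h import *
m=np.load('w3.npy',allow_pickle=True).item()
f=lambda L,z:ray('wrist',np.array(L)/2+[130,0],z,m)
T=f([(451,494),(16,496),(658,489),(690,155),(706,150),(720,16)],28);B=f([(440,457),(70,460),(616,455),(643,165)],0)
a=np.radians(9.7);e=np.array([np.cos(a),np.sin(a),0]);n=np.array([-e[1],e[0],0])
print(np.c_[T,T@e,T@n].round(1));print(np.c_[B,B@e,B@n].round(1))
E
```

```text
[[440.  136.8  28.  456.8  60.7]
 [352.7 121.9  28.  368.2  60.7]
 [481.3 144.6  28.  498.8  61.5]
 [469.3 206.1  28.  497.3 124. ]
 [471.9 207.4  28.  500.1 124.9]
 [468.2 228.3  28.  500.  146.1]]
[[440.5 135.9   0.  457.1  59.7]
 [352.5 120.6   0.  367.8  59.5]
 [482.3 143.3   0.  499.5  60. ]
 [470.9 207.1   0.  499.1 124.8]]
```

The gap is about 41–43 mm, the piece is parallel to the others, and the neighbours haven't moved. Now I'll release it and rise.

```bash
python3 -m handwheel '[[42,0,0,0,0],[42,0,0,0,0],[42,0,0,0,0],[42,0,0,0,0],[42,0,0,-5,0],[42,0,0,-20,0],[42,0,0,-50,0],[42,0,0,-90,0],[42,0,0,-130,0],[42,-40,0,-150,0],[42,-80,0,-150,0],[42,-120,0,-150,0],[42,-160,0,-150,0],[42,-200,0,-150,0],[42,-240,0,-150,0],[42,-240,0,-150,0],[42,-240,0,-150,0]]'
python3 - <<'E'
from h import *
a=cams.grab_frame('top')[:,:,::-1];cv2.imwrite('pics/t4.png',a);cv2.imwrite('pics/c4.png',cv2.resize(a[205:365,210:400],None,fx=3.5,fy=3.5,interpolation=cv2.INTER_CUBIC))
E
```

```text
clock: 5.97
position: [469.0, -138.5, 191.1]
tool_rot: [-2.041, -2.388, 0.002]
ft_force: [0.0, 0.9, -0.4]
opening: 0.492
grasp_force: 0.0
```

View pics/c4.png

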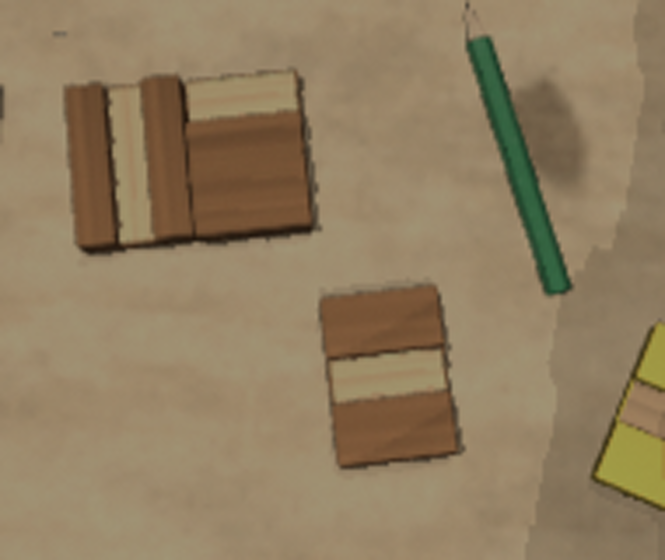

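The piece lies flat at (320–460, 285–465), parallel to the two undisturbed neighbours, with about a 4 cm gap.

```bash
python3 -c "
from bench import workorder;print(workorder.finish_job())"
```

```text
the job is handed in; nothing more can be done
None
```

I slid the housing piece out of the row towards the robot: it lies flat and parallel to the other two, with a gap of about 42 mm to their ends; the neighbours stayed where they were, and the job was handed in at about 6 s.

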